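# Hold the chrome peg strip against the spice frame for screwing on

## Robot

A 7-joint arm with a two-finger parallel gripper is mounted at the origin on the work surface. World frame = base frame: x ahead of the robot, y to its left, z up, the work surface at z = 0. Lengths are in m, angles in rad, forces in N, time in s.
With the tool pointing down it reaches from about 0.35 to 0.9 m from the base axis. Payload 8.1 kg.
Tool frame: the origin (TCP) lies between the finger pads; the fingertips stand 22 mm ahead of it and the grasp point (between the pads) lies 3 mm ahead of it (arm.tip_reach is the distance from the TCP to the fingertips, in m); z points along the fingers, y is the line along which they close (so a half turn about z gives the same grasp; the last joint's range is limited). The gripper opens to 92 mm and grips with 3 to 60 N. Pads are 19 mm wide; open, the fingers measure 130 mm over their backs; the gripper's body (75 mm by 190 mm) begins 47 mm behind the grasp point.
Start: joints at [-1.225, 0.434, 0.025, 1.573, -0.012, 1.134, -0.075], TCP at [0.271, 0.563, 0.249] pointing down, gripper open.
Joint ranges: [-2.62, 2.62], [-0.44, 2.09], [-1.27, 1.32], [0.08, 2.57], [-1.32, 4.46], [0.12, 2], [-2.74, 2.74]. Speed limits (rad/s): [2.22, 2.22, 3.01, 3.01, 3.14, 3.14, 3.14].

## Interface

Orientations are given as a rotation vector (axis times angle).
In Python, from cell import telemetry, vision, job, arm gives the robot as it stands. The module is installed in compiled form; this text tells all that it offers.
- The arm moves only by the shell command python3 -m creep 'ROWS' [FORCE]. ROWS is text: rows parted by semicolons, each of 7 numbers parted by spaces: the finger opening in cm, from 0 to 9.18, then the shift along the tool's x, y, z in cm, then the turn, a rotation vector about the tool's x, y, z in degrees. A call has 1 to 5 rows; each row is the pose to reach, as a shift and turn from the pose commanded when the call began, along the tool's axes at that moment; what a row does not reach only later rows make up. A row lasts 1/8 s, in which the tool goes at most 62.5 mm and 10.7 degrees, less where a joint would pass 70% of its speed; a pose out of reach is approached as far as the arm can. A call with a gripper value outside its range is refused whole. The fingers move at their own pace and stop on an object; FORCE is the grip in N (left out, the last holds). Time passes only in rows, so rows that repeat a pose let the fingers close. It gives the time, the measured TCP pose, the force, the opening and the grip force at its end, in the units of the state.
- telemetry.observe(): the state, without advancing time (a new reading comes with each control period).
- vision.get_image(name): name is "scene" or "top" or "wrist"; returns the picture (384x512x3 uint8, red, green, blue); there is no depth.
- vision.camera_info(name): a dict with "fov_y" (degrees; the focal length in pixels is half the picture's height over the tangent of half this angle, whatever the lens; pixels are square), "cx", "cy" (the principal point, pixels), "extrinsics" (4x4, takes a point from camera to world coordinates). Camera axes: x right, y down, z forward; pixel columns grow to the right and rows downward; lengths in m; the calibration is good to about 2 mm. A picture is of the moment at which its call begins: read the wrist's pose just before it. camera_info takes no time and is no camera call; for the wrist camera it gives the pose at the moment of the call.
- job.sign_off(): hands the job in; it is judged then, once.
The state is a dict: "clock": time; "joints": joint angles; "dq": joint speeds; "joint_efforts": joint torques, N m; "position": TCP position; "ee_rot": TCP orientation; "force": force on the tool from outside, world axes, zero at the start; "ft_torque": the same for the moment, N m; "width": opening from 0.0 (shut) to 1.0 (fully open); "gripper_force": force on a finger pad.
Only numpy, scipy, OpenCV 4.12 (cv2) and the standard library are available. Lean on these libraries where they do the work, as an engineer would, in place of code of your own. Each camera call takes 0.05 s, during which the arm holds its last target. There are 200 camera calls.

## Task

First turn the revolving spice frame clockwise by its brass handle, fully to its stop, so that its two rubber pads face you; after that lift the chrome peg strip out of its cradle and press its back flat against both pads, pegs towards you and upright, level, with its two slotted holes over the brass inserts. Push gently and steadily with about 10 N in all, shared evenly by the pads (never more than 30 N), and keep it so for a few seconds: I will drive the screws, so your program finishes while still gripping and pressing the strip there. Leave the other things on the shelf where they stand.

Things in the scene. Friction and masses are not known exactly. Their poses are not given: they have to be found in the camera images.
- foot: steel foot of the revolving spice frame, fixed to the shelf; origin on the turning axis, on the shelf. Its -x axis is the way the pads face when the frame is at its stop.
- frame (a joint): turning angle of the frame, growing clockwise from above to a firm stop at 1.571 rad, where the pads face the foot's -x. Starts 0.9 to 1.6 rad short of it, stays where left, takes 0.25 N m to turn. The frame is a pale wood disc 230 mm across, top 35 mm up, with two 24 mm square posts 80 mm either side of the axis, 145 mm high; between them only a low rail, up to 50 mm.
- frame_handle (a point): point on the brass handle, an upright round pin 18 mm across standing on the frame's left post (80 mm from the turning axis), from 145 to 190 mm above the shelf; this point is at 170 mm. It swings with the frame, and at the stop lies in the foot's +y direction from the axis.
- frame_axis (a point): point on the turning axis at the disc's top, 35 mm above the shelf; axes turn with the frame: -x is the way the pads face, y from the right post to the left (handle) post, z up.
- frame_mount (a point): where the centre of the strip's back belongs: midway between the brass inserts, 100 mm above the shelf, 32 mm in front of the axis, in the plane of the unpressed pad faces. Turns with the frame: -x is the way the pads face, y towards the left (handle) post, z up. The pressed strip goes some mm past it in +x.
- pad_left: black rubber-faced pad on a spring, on the left (handle) post: 26 mm wide, 60 mm tall, 8 mm thick, brass insert at its middle; origin at its centre, axes as frame_mount. It gives 0.6 N per mm, up to 14 mm, in +x (both pads together 1.2 N per mm; about 8 mm for 10 N).
- pad_right: the same pad on the right post.
- strip: chrome peg strip 220 mm long (y), 50 tall (z), 14 thick (x), 0.22 to 0.34 kg; origin at the slab's middle. Pegs 10 mm thick, 30 long stick out of its front (-x) at y = -55, 0, 55 mm, 13 mm below the middle: the slab above them is clear to grip over its thickness. Black slotted holes at y = -80 and 80 mm, mid height. Starts upright in the cradle.
- strip_back (a point): centre of the strip's flat back face, 7 mm behind its origin; axes as the strip.
- strip_peg (a point): tip of the strip's middle peg, 37 mm in front of and 13 mm below its origin.
- cradle: fixed light grey cradle: plate 240 (y) x 44 x 4 mm with a grooved block at each end, 22 mm high, that the strip's ends stand in with 2 mm play each side; open in the middle. Origin at its underside's centre. The strip's underside starts 4 mm above the shelf, its top 54 mm.
- butter_dish: bystander: ceramic butter dish, blue cover on a white 100 x 170 mm tray, 88 mm tall; origin at the centre of its underside
- cruet: bystander: empty glass cruet, 66 mm across, 140 mm tall; origin at the centre of its underside
- grinder: bystander: round steel spice grinder, 54 mm across, 148 mm tall; origin at the centre of its underside
- jar: bystander: closed jar, 60 mm across, 110 mm tall; origin at the centre of its underside
- clip: bystander: navy plastic clip lying flat, 80 x 22 x 20 mm; origin at the centre of its underside
- mug: bystander: white mug, 80 mm across, 90 mm tall; origin at the centre of its underside
- screwdriver: bystander: screwdriver lying down

How it is judged:
On the way, in this order (a step that is already met when the one before it is completed fails the run):
1. the frame is turned to its stop while the strip still stands in its cradle (value of joint frame above 1.5 rad and distance of strip from where it was at the start of the episode below 0.02 m), for 0.2 s.
2. the strip is gripped and lifted clear of its cradle, the frame still at its stop (value of joint frame above 1.5 rad and height (world z) of strip above 0.06 m and contact force between the fingers and strip above 2 N and contact force between strip and cradle below 0.1 N), for 0.1 s.
3. the strip is pressed in place with the force in its band for a second and a half (value of joint frame above 1.5 rad and y of strip_back in the frame of frame_mount between -0.007 and 0.007 m and z of strip_back in the frame of frame_mount between -0.007 and 0.007 m and x of strip_peg in the frame of frame_mount below -0.02 m and angle between the x axis of strip and the x axis of frame_mount, either way round below 0.09 rad and angle between strip's own z axis and vertical below 0.09 rad and contact force between strip and pad_left between 2 and 9 N and contact force between strip and pad_right between 2 and 9 N and contact force between the fingers and strip above 2 N and contact force between strip and cradle below 0.1 N), for 1.5 s.
At the end, for the whole second after the job is handed in: Frame within 0.07 rad of its stop; the strip, gripped and clear of the cradle, is still, upright and square to the pads within 0.09 rad, pegs outward, its back centred within 7 mm sideways and in height on the inserts, pressing each pad with 2 to 9 N (all of step 3 and linear speed of strip below 0.01 m/s); the arm keeps its last pose, push and grip.
It fails at once if the strip is pressed on the frame with more than 30 N (contact force between strip and foot above 30 N).
It fails at once if a bystander is pushed more than 25 mm from its place (distance of any of butter_dish, cruet, grinder, jar, clip, mug, screwdriver from where it was at the start of the episode above 0.025 m).
It fails at once if an upright bystander is tipped (angle between any of butter_dish, cruet, grinder, jar, mug's own z axis and vertical above 0.4 rad).
It also fails if it takes over 67 s, if anything falls off the work surface, if the arm or the gripper's body presses on something with over 40 N, if the wrist force passes 120 N, or if a joint passes its speed limit or range.

## Working session

There is one attempt and no reset: what is moved stays moved. The work goes in short steps, Python scripts to look and compute and a shell command to move; the robot and the scene stay as the last step left them, time stands still between calls to the robot, and variables do not carry over. Pictures are saved under pics/ and viewed, at most 10 in all, crops included, and the job is handed in when it is done.

```bash
mkdir -p pics; python3 - <<'E'
from cell import telemetry, vision
import cv2
for n in("scene","top"):
    im=vision.get_image(n); cv2.imwrite(f"pics/{n}0.png",cv2.cvtColor(im,cv2.COLOR_RGB2BGR))
    i=vision.camera_info(n); print(n,i)
print(telemetry.observe())
E
```

```text
scene {'fov_y': 43.88801223447095, 'cx': 262.07082177769416, 'cy': 194.70030465221382, 'extrinsics': array([[ 0.07537377,  0.80918025, -0.58270586,  1.23530763],
       [ 0.9971545 , -0.06040188,  0.04510558, -0.02102529],
       [ 0.00130202, -0.58444755, -0.81143045,  1.05884104],
       [ 0.        ,  0.        ,  0.        ,  1.        ]])}
top {'fov_y': 55.25730533415209, 'cx': 254.57711963031664, 'cy': 196.29719318362578, 'extrinsics': array([[ 0.00587498, -0.98707921,  0.16012533,  0.37666392],
       [-0.99964341, -0.00996842, -0.02477268,  0.04016893],
       [ 0.02604879, -0.15992269, -0.98678579,  1.26073194],
       [ 0.        ,  0.        ,  0.        ,  1.        ]])}
{'clock': 0.1, 'joints': array([-1.22460747,  0.43517125,  0.02499471,  1.5739966 , -0.01158377,
        1.13400943, -0.07509151]), 'dq': array([ 1.17216954e-03, -1.52307858e-03,  3.67278870e-04, -1.90853001e-03,
        5.80507457e-05, -1.27132491e-04,  3.97407248e-04]), 'joint_efforts': array([ 3.08803370e-03, -6.69123030e+01,  9.87865515e-01, -3.15147150e+01,
       -6.05630293e-02,  3.73822055e-02,  4.39235532e-05]), 'position': array([0.27104724, 0.5626945 , 0.24801621]), 'ee_rot': array([-6.99129095e-01, -3.06264000e+00,  2.24637664e-03]), 'force': array([0.27107351, 0.25087055, 0.31810584]), 'ft_torque': array([-0.00122635,  0.04599931,  0.01347291]), 'gripper_force': 0.0, 'width': 1.0002684919298157}
```

View pics/scene0.png

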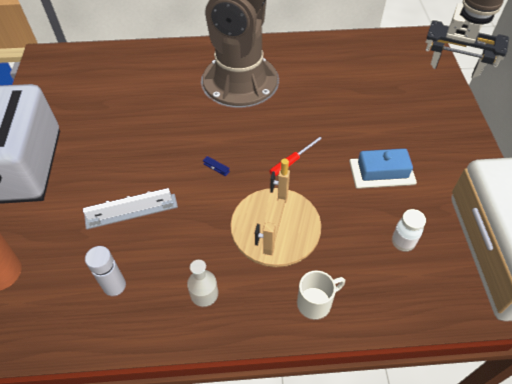

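View pics/top0.png

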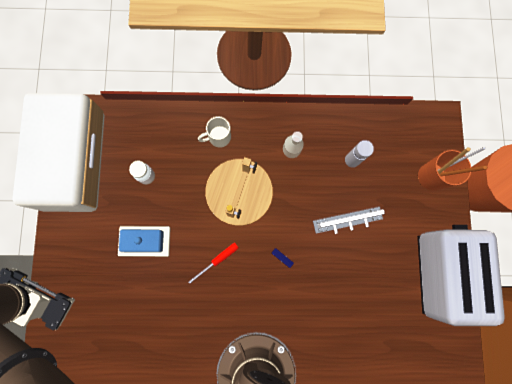

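The scene view shows the disc at about (276,226) and the handle pin at (284,165). In the top view the disc is at (239,191), the handle near (232,210) and the strip near (350,220). I'll enlarge the frame and strip.

```bash
python3 - <<'E'
import cv2,numpy as np
t=cv2.imread("pics/top0.png");s=cv2.imread("pics/scene0.png")
a=cv2.resize(t[145:240,195:395],None,fx=4,fy=4,interpolation=cv2.INTER_CUBIC)
cv2.imwrite("pics/c1.png",a)
b=cv2.resize(s[150:275,75:335],None,fx=3,fy=3,interpolation=cv2.INTER_CUBIC)
cv2.imwrite("pics/c2.png",b)
E
```

```text
(no output)
```

View pics/c1.png

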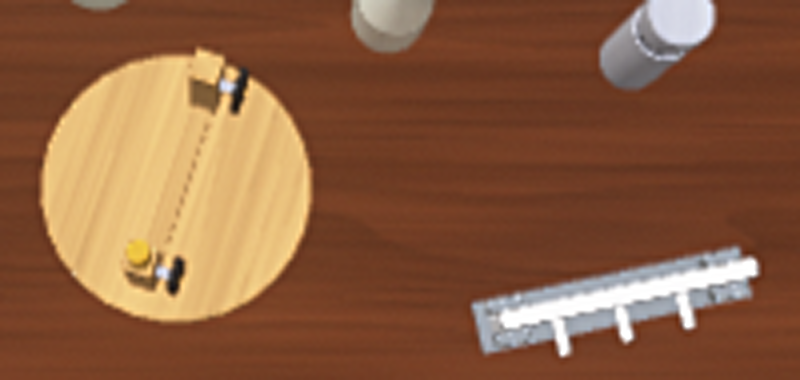

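View pics/c2.png

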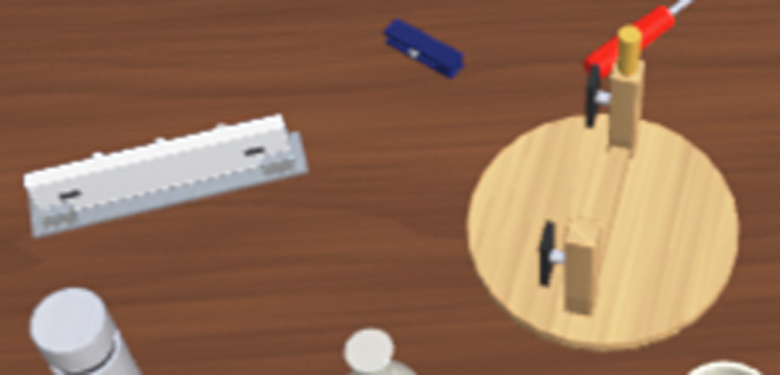

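Top crop: handle top is at (137,250), disc rim spans u 40–313 and v 53–322, right post top is at (207,66). The strip's top runs from (503,319) to (756,268), with its pegs pointing towards the robot. Scene crop: handle top is at (629,34) and the strip's back top edge runs from (25,184) to (284,120).

```bash
cat > h.py <<'E'
import numpy as np
from cell import telemetry, vision
from scipy.spatial.transform import Rotation as R
def ray(n,p,z,info=None):
    i=info or vision.camera_info(n); f=192/np.tan(np.radians(i["fov_y"]/2)); E=i["extrinsics"]
    d=E[:3,:3]@[(p[0]-i["cx"])/f,(p[1]-i["cy"])/f,1]; o=E[:3,3]
    return o+d*(z-o[2])/d[2]
def proj(n,P,info=None):
    i=info or vision.camera_info(n); f=192/np.tan(np.radians(i["fov_y"]/2)); E=i["extrinsics"]
    c=E[:3,:3].T@(np.array(P)-E[:3,3]); return np.array([i["cx"]+f*c[0]/c[2],i["cy"]+f*c[1]/c[2]])
def rel(P,Rw):
    "shift cm / turn deg in tool axes to reach world TCP P, rotation Rw"
    s=telemetry.observe(); T=R.from_rotvec(s["ee_rot"])
    print("shift cm",(T.inv().apply(np.array(P)-s["position"])*100).round(2),"turn",np.degrees((T.inv()*Rw).as_rotvec()).round(2))
def down(yaw):
    "tool down, tool y axis at heading yaw"
    c,s=np.cos(yaw),np.sin(yaw); return R.from_matrix(np.array([[s,c,0],[-c,s,0],[0,0,-1.]]))
E
python3 - <<'E'
from h import *
np.set_printoptions(precision=4,suppress=True)
T=lambda u,v:(195+u/4-.375,145+v/4-.375); S=lambda u,v:(75+u/3-.33,150+v/3-.33)
pr=lambda k,x:print(k,x)
for n,p in dict(l=(40,188),r=(313,188),t=(177,53),b=(177,322)).items(): pr("disc"+n,ray("top",T(*p),.035))
for n,p in dict(l=(468,222),r=(739,222),t=(605,113)).items(): pr("discS"+n,ray("scene",S(*p),.035))
pr("handle",ray("top",T(137,250),.190)); pr("handleS",ray("scene",S(629,34),.190))
pr("rpost",ray("top",T(207,66),.145)); pr("rpostS",ray("scene",S(582,233),.145))
for p in((503,319),(756,268)): pr("strip",ray("top",T(*p),.054))
for p in((25,184),(284,120)): pr("stripbackS",ray("scene",S(*p),.054))
for p in((475,303),(487,353),(750,297),(737,248)): pr("cradle",ray("top",T(*p),.004))
for p in((563,355),(627,340),(689,328)): pr("pegtip",ray("top",T(*p),.02))
print(down(0).as_matrix(), R.from_rotvec(telemetry.observe()["ee_rot"]).as_matrix())
E
```

```text
discl [0.5899 0.1784 0.035 ]
discr [ 0.5923 -0.0527  0.035 ]
disct [0.7089 0.0642 0.035 ]
discb [0.4775 0.0613 0.035 ]
discSl [ 0.5844 -0.0504  0.035 ]
discSr [0.6015 0.1782 0.035 ]
discSt [0.4787 0.0758 0.035 ]
handle [0.5174 0.0886 0.19  ]
handleS [0.5173 0.0873 0.19  ]
rpost [0.6689 0.0385 0.145 ]
rpostS [0.6705 0.0378 0.145 ]
strip [ 0.4806 -0.2084  0.054 ]
strip [ 0.5249 -0.4219  0.054 ]
stripbackS [ 0.5307 -0.4216  0.054 ]
stripbackS [ 0.4795 -0.206   0.054 ]
cradle [ 0.4985 -0.1948  0.004 ]
cradle [ 0.4556 -0.2043  0.004 ]
cradle [ 0.5057 -0.4345  0.004 ]
cradle [ 0.5485 -0.4252  0.004 ]
pegtip [ 0.4534 -0.2659  0.02  ]
pegtip [ 0.4665 -0.321   0.02  ]
pegtip [ 0.4771 -0.3746  0.02  ]Traceback (most recent call last):
  File "<stdin>", line 13, in <module>
  File "h.py", line 17, in down
    c,s=np.cos(yaw),np.sin(yaw); return R.from_matrix(np.array([[s,c,0],[-c,s,0],[0,0,-1.]]))
                                        ~~~~~~~~~~~~~^^^^^^^^^^^^^^^^^^^^^^^^^^^^^^^^^^^^^^^^
  File "scipy/spatial/transform/_rotation.pyx", line 1143, in scipy.spatial.transform._rotation.Rotation.from_matrix
ValueError: Non-positive determinant (left-handed or null coordinate frame) in rotation matrix 0: [[ 0.  1.  0.]
 [-1.  0.  0.]
 [ 0.  0. -1.]].
```

```bash
sed -i 's/\[\[s,c,0\],\[-c,s,0\]/[[-s,c,0],[c,s,0]/' h.py; python3 - <<'E'
from h import *
rel([.517,.088,.245],down(np.radians(20)))
E
```

```text
shift cm [-42.76 -32.09   0.35] turn [-7.000e-02  4.000e-02  4.428e+01]
```

```bash
python3 -m creep '9 -4.8 -3.6 0 0 0 8; 9 -9.6 -7.2 0 0 0 17; 9 -14.4 -10.8 0 0 0 26; 9 -19.2 -14.4 0 0 0 35; 9 -24 -18 0 0 0 44.3'; python3 - <<'E'
from h import *
rel([.5173,.088,.245],down(np.radians(20)))
E
```

```text
clock: 0.72
position: [0.4098, 0.2948, 0.2486]
ee_rot: [-1.809, -2.568, 0.0]
force: [1.1, -0.2, -0.0]
width: 0.982
gripper_force: 0.0
shift cm [-23.1    3.16   0.36] turn [-0.01 -0.   -0.32]
```

```bash
python3 -m creep '6 -5.5 0.8 0 0 0 0; 6 -11 1.5 0 0 0 0; 6 -17 2.3 0 0 0 0; 6 -23.1 3.16 0.3 0 0 0; 6 -23.1 3.16 0.3 0 0 0'; python3 - <<'E'
from h import *; import cv2
i=vision.camera_info("wrist"); im=vision.get_image("wrist"); cv2.imwrite("pics/w1.png",im[:,:,::-1])
print(proj("wrist",[.5173,.088,.19],i),i["extrinsics"][:3,3])
rel([.5173,.088,.175],down(np.radians(20)))
E
```

```text
clock: 1.35
position: [0.5194, 0.0847, 0.2456]
ee_rot: [1.813, 2.564, -0.003]
force: [-0.9, 0.4, -0.9]
width: 0.653
gripper_force: 0.0
[251.40174017 216.11512907] [0.49158952 0.16509075 0.3817318 ]
shift cm [ 0.05 -0.09  7.04] turn [-0.04  0.04 -0.31]
```

View pics/w1.png

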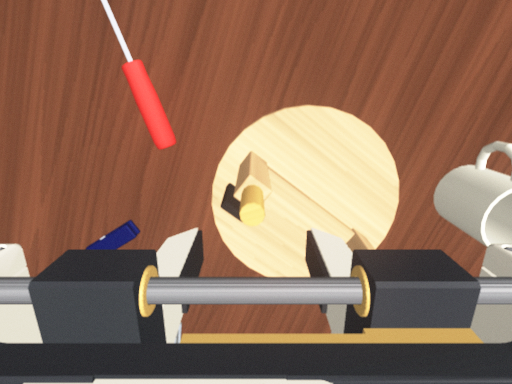

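The pin top is at about (252,213), and my estimate projects to (251,216), so they agree. I'll descend and grip it.

```bash
python3 -m creep '6 0.05 -0.1 3 0 0 0; 6 0.05 -0.1 7.0 0 0 0; 6 0.05 -0.1 7.0 0 0 0; 1 0.05 -0.1 7.0 0 0 0; 1 0.05 -0.1 7.0 0 0 0' 20; python3 -m creep '1 0 0 0 0 0 0; 1 0 0 0 0 0 0;1 0 0 0 0 0 0'; python3 - <<'E'
from h import *
# arc waypoints in tool axes
s=telemetry.observe(); T=R.from_rotvec(s["ee_rot"]); p=s["position"]; c=np.array([.594,.063,p[2]])
print(np.degrees(np.arctan2(*(p-c)[1::-1])),np.linalg.norm(p-c))
for a in range(10,100,10):
    q=c+R.from_rotvec([0,0,-np.radians(a)]).apply(p-c); print(a,(T.inv().apply(q-p)*100).round(2))
E
```

```text
clock: 2.02
position: [0.5177, 0.0912, 0.1773]
ee_rot: [1.801, 2.572, 0.003]
force: [-0.8, 0.4, 0.4]
width: 0.486
gripper_force: 0.0
clock: 2.4
position: [0.516, 0.0906, 0.1759]
ee_rot: [-1.802, -2.572, 0.001]
force: [-6.0, -0.6, 5.3]
width: 0.194
gripper_force: 20.0
160.53469623256774 0.0827019248296316
10 [ 1.03  1.01 -0.  ]
20 [ 1.87  2.18 -0.  ]
30 [ 2.49  3.48 -0.  ]
40 [ 2.88  4.87 -0.  ]
50 [ 3.02  6.31 -0.01]
60 [ 2.9   7.74 -0.01]
70 [ 2.54  9.14 -0.01]
80 [ 1.950e+00  1.045e+01 -1.000e-02]
90 [ 1.13 11.64 -0.02]
```

```bash
python3 -m creep '1 1.03 1.01 0 0 0 0; 1 1.87 2.18 0 0 0 0; 1 2.49 3.48 0 0 0 0; 1 2.88 4.87 0 0 0 0; 1 2.88 4.87 0 0 0 0' 20; python3 - <<'E'
from h import *
s=telemetry.observe(); p=s["position"]; c=np.array([.594,.063,p[2]])
print(np.degrees(np.arctan2(*(p-c)[1::-1])),np.linalg.norm(p-c),s["force"])
E
```

```text
clock: 3.02
position: [0.5513, 0.1379, 0.1752]
ee_rot: [-1.796, -2.572, -0.001]
force: [-4.8, 9.5, -0.2]
width: 0.19
gripper_force: 20.0
119.67458867606558 0.0862362371127627 [-4.7677242   9.48619472 -0.24577222]
```

```bash
python3 -m creep '1 0.1 0.7 0 0 0 0; 1 0.1 1.4 0 0 0 0; 1 0.1 1.4 0 0 0 0' 20;  python3 -m creep '1 -0.1 0.7 0 0 0 0; 1 -0.15 1.4 0 0 0 0; 1 -0.15 1.4 0 0 0 0'; python3 - <<'E'
from h import *
s=telemetry.observe(); p=s["position"]; c=np.array([.594,.063,p[2]])
print(np.degrees(np.arctan2(*(p-c)[1::-1])),np.linalg.norm(p-c),s["force"])
E
```

```text
clock: 3.4
position: [0.5639, 0.1425, 0.1751]
ee_rot: [-1.798, -2.571, 0.001]
force: [-6.0, 6.4, -0.6]
width: 0.194
gripper_force: 20.0
clock: 3.78
position: [0.5779, 0.1454, 0.175]
ee_rot: [-1.799, -2.572, 0.001]
force: [-3.9, 5.0, -2.0]
width: 0.19
gripper_force: 20.0
101.0475817066128 0.08399358095774223 [-3.92037436  5.00775167 -2.01274383]
```

Not at the stop yet, so I'll continue while watching the force.

```bash
python3 -m creep '1 -0.15 0.5 0 0 0 0; 1 -0.3 1 0 0 0 0; 1 -0.3 1 0 0 0 0' 20;  python3 -m creep '1 -0.2 0.5 0 0 0 0; 1 -0.4 1 0 0 0 0; 1 -0.4 1 0 0 0 0'
```

```text
clock: 4.15
position: [0.5883, 0.1457, 0.1749]
ee_rot: [-1.799, -2.571, 0.001]
force: [-3.6, 5.3, -1.5]
width: 0.192
gripper_force: 20.0
clock: 4.53
position: [0.5992, 0.1451, 0.1749]
ee_rot: [-1.799, -2.571, 0.001]
force: [-2.7, 4.6, -2.2]
width: 0.193
gripper_force: 20.0
```

```bash
python3 - <<'E'
from h import *
s=telemetry.observe(); p=s["position"]; c=np.array([.594,.063,p[2]])
print(np.degrees(np.arctan2(*(p-c)[1::-1])),np.linalg.norm(p-c),s["force"])
E
```

```text
86.4008291014008 0.08230184341886339 [-2.74216054  4.57176287 -2.2338305 ]
```

```bash
for i in 1 ; do python3 -m creep '1 -0.22 0.45 0 0 0 0; 1 -0.22 0.45 0 0 0 0; 1 -0.47 0.9 0 0 0 0; 1 -0.47 0.9 0 0 0 0'; done; python3 -m creep '1 -0.25 0.43 0 0 0 0; 1 -0.25 0.43 0 0 0 0;1 -0.52 0.85 0 0 0 0; 1 -0.52 0.85 0 0 0 0'
```

```text
clock: 5.03
position: [0.6092, 0.1438, 0.1748]
ee_rot: [-1.799, -2.571, 0.001]
force: [-4.4, 3.5, -2.4]
width: 0.189
gripper_force: 20.0
clock: 5.52
position: [0.6115, 0.1429, 0.1742]
ee_rot: [-1.79, -2.562, 0.014]
force: [-33.8, 4.3, 19.3]
width: 0.192
gripper_force: 20.0
```

The force rose to 34 N, so the stop is reached. I'll ease off, open the fingers, rise and look.

```bash
python3 -m creep '1 0.3 -0.5 0 0 0 0; 1 0.3 -0.5 0 0 0 0; 5 0.3 -0.5 0 0 0 0; 5 0.3 -0.5 0 0 0 0; 5 0.3 -0.5 0 0 0 0'; python3 -m creep '5 0 0 -4 0 0 0; 5 0 0 -9 0 0 0; 5 -5 -5 -9 0 0 0; 5 -10 -10 -9 0 0 0;5 -15 -14 -9 0 0 0'; python3 - <<'E'
from h import *; import cv2
im=vision.get_image("top")[:,:,::-1]; cv2.imwrite("pics/top1.png",im)
sc=vision.get_image("scene")[:,:,::-1]
a=cv2.resize(im[145:240,200:300],None,fx=4,fy=4,interpolation=cv2.INTER_CUBIC)
b=cv2.resize(sc[150:275,235:335],None,fx=4,fy=4,interpolation=cv2.INTER_CUBIC)
o=np.zeros((500,800,3),np.uint8); o[:380,:400]=a; o[:,400:]=b; cv2.imwrite("pics/c3.png",o)
rel([.5027,-.315,.2],down(np.radians(12.3)))
E
```

```text
clock: 6.15
position: [0.6151, 0.1412, 0.176]
ee_rot: [1.802, 2.572, 0.001]
force: [0.4, -0.5, -0.2]
width: 0.464
gripper_force: 0.0
clock: 6.78
position: [0.5396, -0.0323, 0.2662]
ee_rot: [1.801, 2.573, 0.001]
force: [0.7, -1.0, -0.0]
width: 0.545
gripper_force: 0.0
shift cm [-24.87 -12.5    6.74] turn [0.   0.15 7.07]
```

View pics/c3.png

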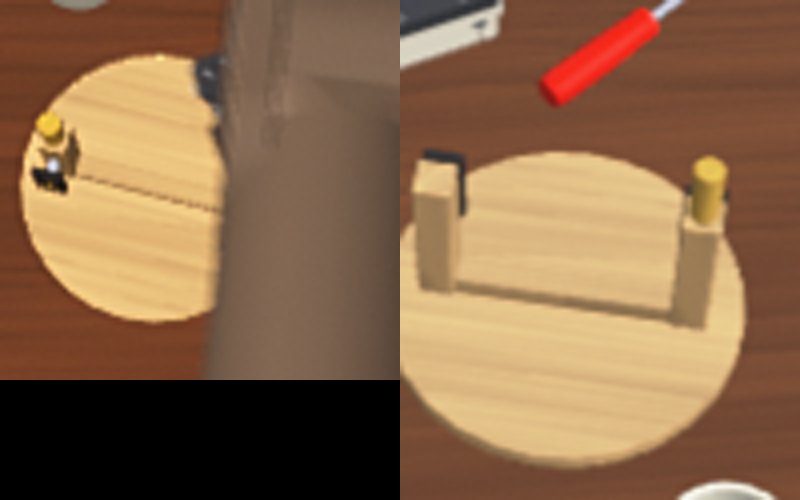

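The scene crop shows the pads facing the robot, with the handle top at (709,165) and the right post top at (438,178). In the top crop the handle top is at (49,125). Next I'll go above the strip.

```bash
python3 -m creep '5 -6 -3 1 0 0 2; 5 -12 -6 2 0 0 4; 5 -18 -9 4 0 0 7; 5 -24.9 -12.5 6.7 0 0 7.1; 5 -24.9 -12.5 6.7 0 0 7.1'; python3 - <<'E'
from h import *; import cv2
np.set_printoptions(precision=4,suppress=True)
T=lambda u,v:(200+u/4-.375,145+v/4-.375); S=lambda u,v:(235+u/4-.375,150+v/4-.375)
h1=ray("top",T(49,125),.19);h2=ray("scene",S(309,165),.19);r=ray("scene",S(38,178),.145); print(h1,h2,r)
d=(h1+h2)/2-r; print(np.degrees(np.arctan2(d[1],d[0])),np.linalg.norm(d[:2]),((h1+h2)/2+r)/2)
im=vision.get_image("top")[:,:,::-1]; a=cv2.resize(im[145:240,200:300],None,fx=4,fy=4,interpolation=cv2.INTER_CUBIC)
i=vision.camera_info("wrist"); w=vision.get_image("wrist")[:,:,::-1]
o=np.zeros((384,912,3),np.uint8); o[:380,:400]=a; o[:,400:]=w; cv2.imwrite("pics/c4.png",cv2.resize(o,(800,337),interpolation=cv2.INTER_AREA))
print(i["extrinsics"]); 
c=np.array([.5027,-.315,.054]); y=np.array([-np.sin(.2147),np.cos(.2147),0])
for t in(-.11,0,.11): print(proj("wrist",c+t*y,i))
rel([.5027,-.315,.05],down(np.radians(12.3)))
E
```

```text
clock: 7.5
position: [0.5068, -0.3108, 0.1981]
ee_rot: [1.962, 2.453, -0.002]
force: [0.8, 0.7, 0.9]
width: 0.544
gripper_force: 0.0
[0.6107 0.1408 0.19  ] [0.6091 0.1403 0.19  ] [ 0.5742 -0.0124  0.145 ]
76.86993207917989 0.15708163859009022 [0.5921 0.0641 0.1675]
[[ 0.9762  0.2061  0.0668  0.4874]
 [ 0.2167 -0.9271 -0.306  -0.2316]
 [-0.0012  0.3132 -0.9497  0.3332]
 [ 0.      0.      0.      1.    ]]
[251.0045 281.3853]
[251.0699 183.754 ]
[251.1529  59.9756]
shift cm [-0.17 -0.31 14.78] turn [-0.14  0.12  0.19]
```

View pics/c4.png

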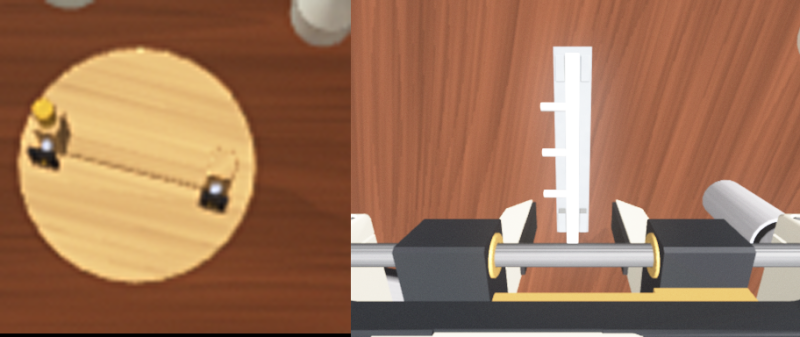

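```bash
python3 - <<'E'
from h import *
np.set_printoptions(precision=4,suppress=True)
k=.8772; T=lambda u,v:(200+u/k/4-.375,145+v/k/4-.375)
for a,b,za,zb in(((43,110),(222,160),.19,.145),((45,150),(214,192),.115,.115),((47,147),(215,189),.1,.1)):
    l=ray("top",T(*a),za);r=ray("top",T(*b),zb);d=l-r
    print(l,r,(l+r)/2,np.degrees(np.arctan2(d[1],d[0])),np.linalg.norm(d[:2]))
i=vision.camera_info("wrist")
c=np.array([.5027,-.315,0]); x=np.array([np.cos(.2147),np.sin(.2147),0]);y=np.array([-x[1],x[0],0])
for t in(-.055,0,.055): print(proj("wrist",c+t*y-.037*x+[0,0,.021],i))
E
```

```text
[0.6104 0.1407 0.19  ] [ 0.577  -0.0135  0.145 ] [0.5937 0.0636 0.1675] 77.78152367453427 0.15777149744645702
[0.5899 0.1451 0.115 ] [ 0.553  -0.0077  0.115 ] [0.5714 0.0687 0.115 ] 76.44093854049198 0.15721153815830877
[0.5955 0.1447 0.1   ] [ 0.5581 -0.0093  0.1   ] [0.5768 0.0677 0.1   ] 76.3581739490817 0.15844814171240224
[217.3938 223.8643]
[215.6585 176.8894]
[213.7295 124.6698]
```

```bash
python3 - <<'E'
from h import *
rel([.502,-.3125,.0485],down(np.radians(12.2)))
E
```

```text
shift cm [ 0.09 -0.33 14.93] turn [-0.14  0.12  0.29]
```

```bash
python3 -m creep '5 0.1 -0.3 5 0 0 0; 5 0.1 -0.3 10 0 0 0; 5 0.1 -0.3 13 0 0 0; 5 0.1 -0.3 14.9 0 0 0.2; 5 0.1 -0.3 14.9 0 0 0.2' 35; python3 - <<'E'
from h import *
rel([.502,-.3125,.0485],down(np.radians(12.2)))
E
```

```text
clock: 8.22
position: [0.5048, -0.3063, 0.0491]
ee_rot: [-1.961, -2.452, 0.0]
force: [0.3, -0.2, 0.9]
width: 0.546
gripper_force: 0.0
shift cm [-0.54 -0.41  0.06] turn [-0.06 -0.06  0.51]
```

```bash
python3 -m creep '5 0 0 0 0 0 0; 5 0 0 0 0 0 0'; python3 - <<'E'
from h import *
rel([.502,-.3125,.0485],down(np.radians(12.2)))
E
```

```text
clock: 8.48
position: [0.5056, -0.3074, 0.051]
ee_rot: [1.961, 2.452, 0.001]
force: [-0.7, -1.2, -0.9]
width: 0.548
gripper_force: 0.0
shift cm [-0.42 -0.47  0.25] turn [0.11 0.07 0.48]
```

```bash
python3 -m creep '5 -0.45 -0.4 0.1 0 0 0.4; 5 -0.45 -0.4 0.1 0 0 0.4; 0.8 -0.45 -0.4 0.1 0 0 0.4; 0.8 -0.45 -0.4 0.1 0 0 0.4; 0.8 -0.45 -0.4 0.1 0 0 0.4' 35; python3 -m creep '0.8 0 0 0 0 0 0; 0.8 0 0 0 0 0 0; 0.8 0 0 0 0 0 0';python3 -m creep '0.8 0 0 0 0 0 0'; python3 -c "
from h import *
print(telemetry.observe()['ft_torque'])"
```

```text
clock: 9.1
position: [0.502, -0.3121, 0.0487]
ee_rot: [-1.971, -2.446, -0.0]
force: [-0.2, 0.0, 0.3]
width: 0.263
gripper_force: 0.0
clock: 9.48
position: [0.502, -0.3122, 0.0487]
ee_rot: [1.971, 2.446, 0.0]
force: [-0.3, -0.1, 0.2]
width: 0.147
gripper_force: 35.0
clock: 9.6
position: [0.5019, -0.3122, 0.0487]
ee_rot: [-1.971, -2.446, -0.0]
force: [0.3, 0.2, -1.4]
width: 0.149
gripper_force: 35.0
[-0.02904938 -0.04584659 -0.00495872]
```

```bash
python3 -m creep '0.8 0 0 -1 0 0 0; 0.8 0 0 -3 0 0 0; 0.8 0 0 -7 0 0 0; 0.8 0 0 -11 0 0 0; 0.8 0 0 -12 0 0 0' 35; python3 -c "
from h import *
a=np.radians(-12.5);x=np.array([np.cos(a),np.sin(a),0])
rel(np.array([.5626,.0703,.17])-.07*x,down(a))"
```

```text
clock: 10.22
position: [0.5028, -0.3131, 0.1716]
ee_rot: [1.969, 2.443, 0.002]
force: [0.3, 0.1, -4.1]
width: 0.145
gripper_force: 35.0
shift cm [39.13  7.63  0.08] turn [ 0.22  0.1  24.77]
```

```bash
python3 -m creep '0.8 3 0.6 0 0 0 2; 0.8 8 1.6 0 0 0 5; 0.8 13 2.6 0 0 0 9; 0.8 18 3.6 0 0 0 12; 0.8 21 4.2 0 0 0 14'; python3 -c "
from h import *
a=np.radians(-12.5);x=np.array([np.cos(a),np.sin(a),0])
rel(np.array([.5626,.0703,.17])-.07*x,down(a))"
```

```text
clock: 10.85
position: [0.4973, -0.095, 0.1678]
ee_rot: [-2.252, -2.188, 0.001]
force: [1.1, -0.9, -2.3]
width: 0.147
gripper_force: 35.0
shift cm [18.03 -0.83 -0.2 ] turn [-0.12 -0.05 10.86]
```

```bash
python3 -m creep '0.8 4 -0.2 0 0 0 3; 0.8 9 -0.4 0 0 0 6; 0.8 14 -0.6 0 0 0 9; 0.8 17 -0.8 0 0 0 10.8; 0.8 17.9 -0.8 0 0 0 10.8';python3 -m creep '0.8 0 0 0 0 0 0; 0.8 0 0 0 0 0 0; 0.8 0 0 0 0 0 0';  python3 - <<'E'
from h import *; import cv2
a=np.radians(-12.5);x=np.array([np.cos(a),np.sin(a),0])
rel(np.array([.5626,.0703,.12])-.05*x,down(a))
im=vision.get_image("top")[:,:,::-1]; sc=vision.get_image("scene")[:,:,::-1]
i=vision.camera_info("wrist"); w=vision.get_image("wrist")[:,:,::-1]
o=np.zeros((560,800,3),np.uint8)
o[:360,:400]=cv2.resize(im[150:240,200:300],None,fx=4,fy=4,interpolation=cv2.INTER_CUBIC)
o[:360,400:]=cv2.resize(sc[150:240,235:335],None,fx=4,fy=4,interpolation=cv2.INTER_CUBIC)
o[360:,:512]=w[60:260]; cv2.imwrite("pics/c5.png",o)
p=telemetry.observe()["position"];y=np.array([-x[1],x[0],0])
print(p);c=p-[0,0,.0197]
for t in(-.11,0,.11): print(proj("wrist",c+t*y+[0,0,.025],i)-[0,60]+[0,360])
E
```

```text
clock: 11.48
position: [0.4947, 0.0832, 0.1679]
ee_rot: [-2.446, -1.97, 0.002]
force: [-0.4, 0.2, -2.2]
width: 0.151
gripper_force: 35.0
clock: 11.85
position: [0.4957, 0.0797, 0.1688]
ee_rot: [2.452, 1.963, -0.0]
force: [-0.6, -0.0, -2.1]
width: 0.151
gripper_force: 35.0
shift cm [0.54 1.73 4.88] turn [ 0.01  0.01 -0.14]
[0.49570635 0.0803803  0.16878356]
[253.18613614 727.57121771]
[252.78015209 571.17733194]
[252.13767529 323.68129744]
```

View pics/c5.png

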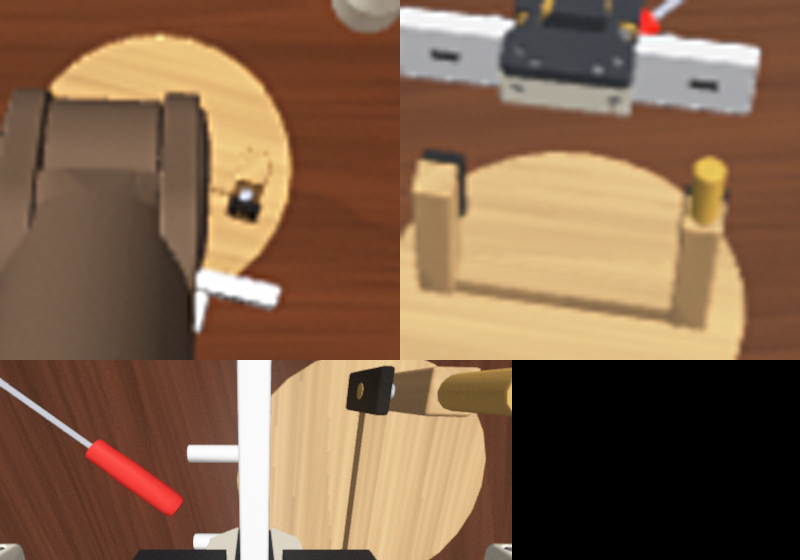

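Scene crop: the strip slots are at (704,85) and (445,56). Wrist crop: the left pad insert is at (360,388) and the rail line runs from (362,415) to (347,548). These let me compare strip and frame directly.

```bash
python3 - <<'E'
from h import *
np.set_printoptions(precision=4,suppress=True)
S=lambda u,v:(235+u/4-.375,150+v/4-.375)
p=telemetry.observe()["position"];a=np.radians(-12.5);x=np.array([np.cos(a),np.sin(a),0]);y=np.array([-x[1],x[0],0])
l=ray("scene",S(304,85),p[2]-.0197);r=ray("scene",S(45,56),p[2]-.0197);d=l-r
m=(l+r)/2; print(p,l,r,"rel tcp x,y",(m-p)@x,(m-p)@y,"heading",np.degrees(np.arctan2(d[1],d[0])),np.linalg.norm(d))
for t in(.08,-.08): print(proj("scene",p-[0,0,.0197]+.007*x+t*y), S(304,85),S(45,56))
ins=ray("wrist",(360,88),.1); print("insert",ins,"minus 80y",ins-.08*y)
u=ray("wrist",(362,115),.05);v=ray("wrist",(347,248),.05);print(u,v,np.degrees(np.arctan2(*(u-v)[1::-1])))
u=ray("wrist",(255,70),p[2]+.0053);v=ray("wrist",(254.5,150),p[2]+.0053);print("strip hd",np.degrees(np.arctan2(*(u-v)[1::-1])))
E
```

```text
[0.4957 0.0804 0.1688] [0.5193 0.1531 0.1491] [ 0.4847 -0.0032  0.1491] rel tcp x,y 0.007361668349544716 -0.003908658483910038 heading 77.52177561474946 0.16011698297054697
[312.2109 170.9467] (310.625, 170.875) (245.875, 163.625)
[247.4872 163.6815] (310.625, 170.875) (245.875, 163.625)
insert [0.5819 0.1511 0.1   ] minus 80y [0.5646 0.073  0.1   ]
[0.5976 0.1268 0.05  ] [0.5704 0.0076 0.05  ] 77.14077139045757
strip hd 77.1350961213366
```

```bash
python3 - <<'E'
from h import *
a=np.radians(-12.6);x=np.array([np.cos(a),np.sin(a),0]);y=np.array([-x[1],x[0],0])
rel(.5*x+.1933*y+[0,0,.1197],down(a))
E
```

```text
shift cm [0.67 3.38 4.91] turn [ 0.01 -0.    0.02]
```

```bash
python3 -m creep '0.8 0.7 0 2 0 0 0; 0.8 0.7 0 4 0 0 0; 0.8 0.7 1.5 4.9 0 0 0; 0.8 0.7 3 4.9 0 0 0; 0.8 0.7 3.4 4.9 0 0 0' 40; python3 -m creep '0.8 0 0 0 0 0 0; 0.8 0 0 0 0 0 0'; python3 - <<'E'
from h import *
a=np.radians(-12.6);x=np.array([np.cos(a),np.sin(a),0]);y=np.array([-x[1],x[0],0])
rel(.5*x+.1933*y+[0,0,.1197],down(a)); print(telemetry.observe()["force"],telemetry.observe()["ft_torque"])
E
```

```text
clock: 12.62
position: [0.5326, 0.0797, 0.1205]
ee_rot: [2.45, 1.964, 0.002]
force: [-0.2, -0.8, -2.8]
width: 0.15
gripper_force: 40.0
clock: 12.88
position: [0.5301, 0.0806, 0.12]
ee_rot: [-2.45, -1.966, -0.0]
force: [0.7, -0.4, -3.3]
width: 0.147
gripper_force: 40.0
shift cm [-0.1   0.03  0.03] turn [-0.01 -0.02  0.08]
[ 0.69504607 -0.44268698 -3.31977232] [-0.07639385  0.05263849 -0.02809861]
```

```bash
python3 -m creep '0.8 -0.1 0.8 0 0 0 0; 0.8 -0.1 1.5 0 0 0 0; 0.8 -0.1 2.0 0 0 0 0; 0.8 -0.1 2.3 0 0 0 0; 0.8 -0.1 2.5 0 0 0 0'; python3 -m creep '0.8 0 0.2 0 0 0 0; 0.8 0 0.4 0 0 0 0; 0.8 0 0.4 0 0 0 0; 0.8 0 0.4 0 0 0 0'; python3 -c "
from h import *
s=telemetry.observe();a=np.radians(-12.6);x=np.array([np.cos(a),np.sin(a),0]);y=np.array([-x[1],x[0],0])
print(s['position']@x,s['position']@y,s['force']@x,s['force']@y,s['ft_torque'])"
```

```text
clock: 13.5
position: [0.5545, 0.0741, 0.1196]
ee_rot: [-2.45, -1.966, 0.001]
force: [-2.7, 0.2, -2.0]
width: 0.15
gripper_force: 40.0
clock: 14.0
position: [0.5579, 0.0733, 0.1196]
ee_rot: [-2.45, -1.966, 0.001]
force: [-4.2, 0.3, -1.4]
width: 0.153
gripper_force: 40.0
0.5284635275680335 0.19320684007501768 -4.214999153896306 -0.6050343441642074 [-0.15137047  0.90163307 -0.22125219]
```

Contact force is 4.2 N, with a moment of −0.22 N·m about z, which suggests the right pad carries more. I'll push on and turn slightly clockwise.

```bash
python3 -m creep '0.8 0 0.2 0 0 0 0.5; 0.8 0 0.4 0 0 0 1; 0.8 0 0.4 0 0 0 1; 0.8 0 0.4 0 0 0 1'; cat > m.py <<'E'
from h import *
a=np.radians(-12.6);x=np.array([np.cos(a),np.sin(a),0]);y=np.array([-x[1],x[0],0]);L=[]
for _ in range(5):
    vision.get_image("wrist"); s=telemetry.observe(); p=s['position']
    L.append([p@x,p@y,p[2],s['force']@x,s['force']@y,s['force'][2],*s['ft_torque']])
print(np.mean(L,0).round(4)); print(np.degrees((R.from_rotvec(s["ee_rot"]).inv()*down(a)).as_rotvec()).round(2))
E
python3 m.py
```

```text
clock: 14.5
position: [0.5612, 0.0726, 0.1195]
ee_rot: [-2.466, -1.943, 0.003]
force: [-8.2, 1.5, 0.8]
width: 0.148
gripper_force: 40.0
[ 0.5319  0.1932  0.1195 -8.0466 -1.0505  1.1506 -0.0199  1.6408 -0.1401]
[-0.14  0.02 -0.92]
```

```bash
python3 -m creep '0.8 0 0.1 -0.05 0 0 0.5; 0.8 0 0.17 -0.05 0 0 0.7; 0.8 0 0.17 -0.05 0 0 0.7; 0.8 0 0.17 -0.05 0 0 0.7';python3 m.py; python3 - <<'E'
from h import *; import cv2
w=vision.get_image("wrist")[:,:,::-1]; sc=vision.get_image("scene")[:,:,::-1]; t=vision.get_image("top")[:,:,::-1]
o=np.zeros((560,800,3),np.uint8)
o[:360,:400]=cv2.resize(sc[150:240,235:335],None,fx=4,fy=4,interpolation=cv2.INTER_CUBIC)
o[:360,400:]=cv2.resize(t[150:240,200:300],None,fx=4,fy=4,interpolation=cv2.INTER_CUBIC)
o[360:,:512]=w[60:260]; cv2.imwrite("pics/c6.png",o)
E
```

```text
clock: 15.25
position: [0.5621, 0.0724, 0.1195]
ee_rot: [-2.477, -1.929, 0.005]
force: [-8.7, 0.9, -1.7]
width: 0.149
gripper_force: 40.0
[ 0.5328  0.1933  0.1195 -8.2184 -0.4364 -1.5482  0.0927  1.8208  0.0637]
[-0.22  0.04 -1.58]
```

View pics/c6.png

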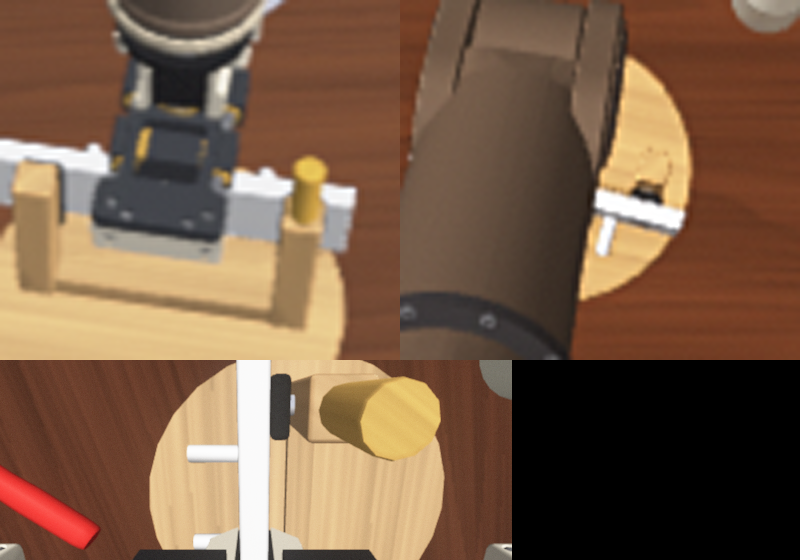

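```bash
python3 - <<'E'
from h import *
p=telemetry.observe()["position"]; a=np.radians(-13.2);x=np.array([np.cos(a),np.sin(a),0]);y=np.array([-x[1],x[0],0])
print("peg", (ray("wrist",(212,153),p[2]-.0327)-p)@y-.055)
for r in(75,140): print("pad",(ray("wrist",(281,r),.13)-p)@y-.08)
S=lambda u,v:(235+u/4-.375,150+v/4-.375)
# strip ends top-back edge in scene: (355,190) left
print("end",(ray("scene",S(355,190),p[2]+.0053)-p)@y-.11)
print("handle",(ray("scene",S(310,166),.19)-p)@y-.08)
E
python3 m.py
```

```text
peg -0.0021657185250262972
pad 0.011243585108788715
pad -0.013967651093078917
end -0.0029517466783067353
handle -0.002488924010738719
[ 0.5328  0.1933  0.1195 -8.4839 -0.4263 -1.4215  0.1286  1.8258  0.0943]
[-0.22  0.04 -1.59]
```

Lateral error is about 1 mm or less and the force is well shared. I'll push 1 mm more and hold.

```bash
python3 -m creep '0.8 0 0.1 0 0 0 -0.2; 0.8 0 0.1 0 0 0 -0.2; 0.8 0 0.1 0 0 0 -0.2; 0.8 0 0.1 0 0 0 -0.2; 0.8 0 0.1 0 0 0 -0.2';python3 m.py
python3 -m creep '0.8 0 0 0 0 0 0; 0.8 0 0 0 0 0 0; 0.8 0 0 0 0 0 0; 0.8 0 0 0 0 0 0; 0.8 0 0 0 0 0 0'; python3 -m creep '0.8 0 0 0 0 0 0; 0.8 0 0 0 0 0 0; 0.8 0 0 0 0 0 0; 0.8 0 0 0 0 0 0; 0.8 0 0 0 0 0 0'; python3 -m creep '0.8 0 0 0 0 0 0; 0.8 0 0 0 0 0 0; 0.8 0 0 0 0 0 0; 0.8 0 0 0 0 0 0; 0.8 0 0 0 0 0 0';  python3 -m creep '0.8 0 0 0 0 0 0; 0.8 0 0 0 0 0 0; 0.8 0 0 0 0 0 0; 0.8 0 0 0 0 0 0; 0.8 0 0 0 0 0 0'; python3 m.py
```

```text
clock: 16.52
position: [0.5629, 0.0722, 0.1195]
ee_rot: [-2.473, -1.933, 0.005]
force: [-9.7, 2.2, -0.3]
width: 0.148
gripper_force: 40.0
[ 5.3360e-01  1.9320e-01  1.1950e-01 -9.3962e+00 -8.9250e-01 -3.5960e-01
  1.2540e-01  2.0130e+00 -7.1000e-03]
[-0.25  0.03 -1.38]
clock: 17.4
position: [0.5629, 0.0722, 0.1195]
ee_rot: [-2.473, -1.933, 0.005]
force: [-10.1, 1.3, -0.7]
width: 0.15
gripper_force: 40.0
clock: 18.02
position: [0.5629, 0.0722, 0.1195]
ee_rot: [-2.473, -1.932, 0.005]
force: [-10.4, 2.0, -0.8]
width: 0.148
gripper_force: 40.0
clock: 18.65
position: [0.5629, 0.0722, 0.1195]
ee_rot: [-2.473, -1.933, 0.005]
force: [-9.6, 1.2, -1.1]
width: 0.154
gripper_force: 40.0
clock: 19.27
position: [0.5629, 0.0722, 0.1195]
ee_rot: [-2.473, -1.933, 0.005]
force: [-8.8, 0.8, 0.8]
width: 0.152
gripper_force: 40.0
[ 5.3360e-01  1.9320e-01  1.1950e-01 -9.5140e+00 -1.0270e+00 -8.1030e-01
  1.3860e-01  2.0005e+00 -3.7000e-03]
[-0.25  0.04 -1.39]
```

```bash
python3 -c "
from cell import job
print(job.sign_off())"
```

```text
the job is handed in; nothing more can be done
None
```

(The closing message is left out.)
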